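# Find the loose trailer hinge and mark it for rejection

## Robot

A 6-joint arm with a two-finger parallel gripper is mounted at the origin on the work surface. World frame = base frame: x ahead of the robot, y to its left, z up, the work surface at z = 0. Lengths are in mm, angles in rad, forces in N, time in s.
With the tool pointing down it reaches from about 300 to 775 mm from the base axis. Payload 14.6 kg.
Tool frame: the origin (TCP) lies on the centre line of the jaws, within the pads' length; the fingertips stand 8 mm ahead of it and the grasp point (between the pads) lies 11 mm behind it; z points along the fingers, y is the direction in which the jaws open and shut (so a half turn about z gives the same grasp; the last joint's range is limited). The gripper opens to 94 mm and grips with 3 to 60 N. Pads are 16 mm wide; open, the fingers measure 119 mm over their backs; the gripper's body (75 mm by 177 mm) begins 78 mm behind the grasp point.
Start: joints at [-1.404, 0.3, 1.521, -0, 1.321, -0.067], TCP at [127.415, -535.028, 213.446] pointing down, gripper open.
Joint ranges: [-3.03, 3.03], [-0.79, 2.21], [0.23, 2.52], [-1.04, 4.18], [0, 3.07], [-2.55, 2.55]. Speed limits (rad/s): [2.22, 2.22, 2.57, 3.14, 3.14, 3.14].

## Interface

Orientations are given as [roll, pitch, yaw] about the fixed x, y, z axes, in that order (R = Rz(yaw) Ry(pitch) Rx(roll)).
In Python, from cell import read_state, cams, manip gives the robot as it stands.
- The arm moves only by the shell command python3 -m handwheel 'ROWS' [OPENING] [FORCE]. ROWS is JSON, a list of rows, each a list of 4 numbers: the shift along the tool's x, y, z in m, then the turn about the tool's z in degrees. In form: [[dx, dy, dz, turn], ...]. A call has 1 to 5 rows; each row is the pose to reach, as a shift and turn from the pose measured when the call began, along the tool's axes at that moment; what a row does not reach only later rows make up. A row lasts 1/8 s, in which the tool goes at most 62.5 mm and 10.7 degrees, less where a joint would pass 70% of its speed; a pose out of reach is approached as far as the arm can. A call with a gripper value outside its range is refused whole. OPENING is the closure, from 0 (fully open) to 1 (shut), set as the call begins (- or left out, the last holds). The fingers move at their own pace and stop on an object; FORCE is the grip in N (left out, the last holds). Time passes only in rows, so rows that repeat a pose let the fingers close. It gives the time, the measured TCP pose, the force and the opening at its end, in the units of the state.
- read_state(): the state, without advancing time (a new reading comes with each control period).
- cams.camera(name): name is "scene" or "side" or "wrist"; returns the picture (400x640x3 uint8, red, green, blue); there is no depth.
- cams.get_calibration(name): a dict with "vertical_fov" (degrees; the focal length in pixels is half the picture's height over the tangent of half this angle, whatever the lens; pixels are square), "cx", "cy" (the principal point, pixels), "dist_coeffs" ([k1, k2, p1, p2, k3] as OpenCV has them; the pictures are not rectified), "R" (3x3) and "t" (3): a world point X has camera coordinates R X + t. Camera axes: x right, y down, z forward; pixel columns grow to the right and rows downward; lengths in mm; the calibration is good to about 2 mm. A picture is of the moment at which its call begins: read the wrist's pose just before it. get_calibration takes no time and is no camera call; for the wrist camera it gives the pose at the moment of the call.
- manip.sign_off(): hands the job in, once; it reports no verdict.
The state is a dict: "clock": time; "joints": joint angles; "qd": joint speeds; "effort": joint torques, N m; "eef_pos": TCP position; "eef_rot": TCP orientation; "wrist_force": force on the tool from outside, world axes, zero at the start; "moment": the same for the moment, N m; "finger_gap": finger opening in mm.
Only numpy, scipy, OpenCV 4.12 (cv2) and the standard library are available. Lean on these libraries where they do the work, as an engineer would, in place of code of your own. Each camera call takes 0.05 s, during which the arm holds its last target. There are 200 camera calls.

## Task

One of the two drop-side hinges has a worn pivot: find it by rocking the upright arms, first well away from the robot and then well back towards it, to feel the play (a sound arm resists and springs upright, the loose one flops and stays where it is left). Leave the loose arm leaning well towards the robot, and reject that hinge by standing the red magnet in the middle of the yellow spot on its base plate; leave the green magnet where it is.

Things in the scene. Friction and masses are not known exactly. Their poses are not given: they have to be found in the camera images.
- hinge_1: Weld-on hinge fixed to the table; twin of hinge_2, either may be on the left. Dark base plate 90 (x) by 180 (y) by 8 mm, y from -140 to 40. Origin: under the centre of its yellow spot (60 mm across, on top of the plate), at table level. x points away from the robot within 12 degrees, y to the robot's left, z up. Two grey cheeks at y = -90 mm, 44 mm high, carry the rocking arm.
- hinge_2: Same shape and frame as hinge_1. Rocking arm of both: pivots on a pin along y, at x = 0, y = -90 mm, 30 mm above the table; a blue 20 mm square bar that ends in a round barrel lying along y, 24 mm in diameter, 32 mm long, centre 105 mm above the table when upright (75 mm above the pin). Its top, 117 mm, is the highest point.
- rocker_1 (a joint): Lean of the arm of hinge_1: 0 upright, positive away from the robot (hinge +x), negative towards it; near 0 at the start. Stops at 0.2 rad either way (15 mm at the barrel). One of the two arms is loose: it gives way at 1 N or less and stays about where it is left. The other is sound: a firm spring (about 9 N for 10 mm at the barrel) that returns upright.
- rocker_2 (a joint): Lean of the arm of hinge_2, same sign and stops as rocker_1; either may be the loose one.
- red_magnet: Red pot magnet, loose, standing upright on the table: a round base 40 mm in diameter and 14 mm high, with a round grip 22 mm in diameter above it up to 52 mm. Origin at the centre of the underside, z up. 0.1 to 0.2 kg. Its pull is too weak to notice.
- green_magnet: Green pot magnet, loose, standing upright on the table: a round base 40 mm in diameter and 14 mm high, with a round grip 22 mm in diameter above it up to 52 mm. Origin at the centre of the underside, z up. 0.1 to 0.2 kg. Its pull is too weak to notice. Not needed here; it must stay where it is.
Not all that is in view belongs to the job. What is shaped like the hinge_2 but orange or turquoise is not meant.

How it is judged (in metres and radians):
On the way, in this order (a step that is already met when the one before it is completed fails the run):
1. an arm has been pushed away from the robot, to a lean over 0.1 rad (value of joint any of rocker_1, rocker_2 above 0.1 rad), for 0.1 s.
2. an arm has been pulled back towards the robot, past upright to a lean over 0.1 rad (value of joint any of rocker_1, rocker_2 below -0.1 rad), for 0.1 s.
At the end, for the whole second after the job is handed in: The red magnet stands at rest, upright within 10 degrees, on the loose hinge's plate, its centre within 20 mm of the middle of the yellow spot; that hinge's arm leans towards the robot by over 0.06 rad by itself; the green magnet is within 30 mm of its start (((horizontal distance between red_magnet and hinge_1 below 0.02 m and z of red_magnet in the frame of hinge_1 between 0.005 and 0.012 m and value of joint rocker_1 below -0.06 rad) or (horizontal distance between red_magnet and hinge_2 below 0.02 m and z of red_magnet in the frame of hinge_2 between 0.005 and 0.012 m and value of joint rocker_2 below -0.06 rad)) and angle between red_magnet's own z axis and vertical below 0.17 rad and linear speed of red_magnet below 0.02 m/s and distance of green_magnet from where it was at the start of the episode below 0.03 m); the robot touches nothing.
It fails at once if the green magnet is moved more than 30 mm or knocked over (distance of green_magnet from where it was at the start of the episode above 0.03 m or angle between green_magnet's own z axis and vertical above 0.5 rad).
It also fails if it takes over 67 s, if anything falls off the work surface, if the arm or the gripper's body presses on something with over 40 N, if the wrist force passes 120 N, or if a joint passes its speed limit or range.

## Working session

There is one attempt and no reset: what is moved stays moved. The work goes in short steps, Python scripts to look and compute and a shell command to move; the robot and the scene stay as the last step left them, time stands still between calls to the robot, and variables do not carry over. Pictures are saved under pics/ and viewed, about 8 in all and at most 12, crops included, and the job is handed in when it is done.

```bash
ls; mkdir -p pics; python3 - <<'E'
from cell import read_state, cams, manip
import cv2
for n in ("scene","side"):
    cv2.imwrite(f"pics/{n}0.png",cams.camera(n)[:,:,::-1])
    c=cams.get_calibration(n);print(n,c)
print(read_state())
E
```

```text
pics
scene {'vertical_fov': 49.246248324982346, 'cx': 320.1192709021126, 'cy': 195.65537192911526, 'dist_coeffs': array([-0.09101625,  0.        ,  0.        ,  0.        ,  0.        ]), 'R': array([[ 0.77648808,  0.62988468,  0.01765069],
       [ 0.41766762, -0.4935003 , -0.76289659],
       [-0.47182626,  0.59975223, -0.64627954]]), 't': array([-442.38714486, -110.50836378, 1247.93615409])}
side {'vertical_fov': 54.676689675561114, 'cx': 315.8279803720673, 'cy': 200.08135579447244, 'dist_coeffs': array([-0.062288,  0.      ,  0.      ,  0.      ,  0.      ]), 'R': array([[-0.97807894, -0.20797165,  0.01045869],
       [-0.16304457,  0.73361279, -0.65971868],
       [ 0.12953015, -0.64696218, -0.75143987]]), 't': array([ 503.96325532,   80.11296084, 1208.9575145 ])}
{'clock': 0.1, 'joints': array([-1.40362714e+00,  3.00400187e-01,  1.52152831e+00,  2.22074013e-05,
        1.32070558e+00, -6.65917390e-02]), 'qd': array([ 0.00157213, -0.00322562, -0.00123497,  0.00157645,  0.00035574,
       -0.00215378]), 'effort': array([ 1.02365553e-03, -5.32646406e+01, -3.53282690e+01,  7.08797760e-02,
        2.34999123e-02, -4.68025814e-05]), 'eef_pos': array([ 127.36906467, -534.80956078,  212.94755037]), 'eef_rot': array([-3.14055497e+00, -9.07620441e-05,  2.33755373e-01]), 'wrist_force': array([-0.26785748, -0.37059396, -0.93637286]), 'moment': array([-0.01968097,  0.03108591, -0.01053816]), 'finger_gap': 93.94210563527922}
```

View pics/scene0.png

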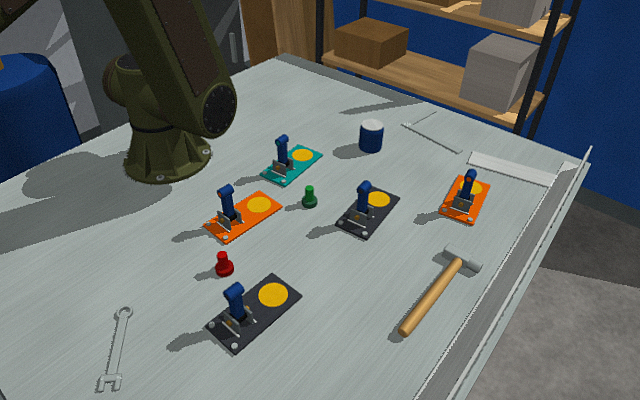

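View pics/side0.png

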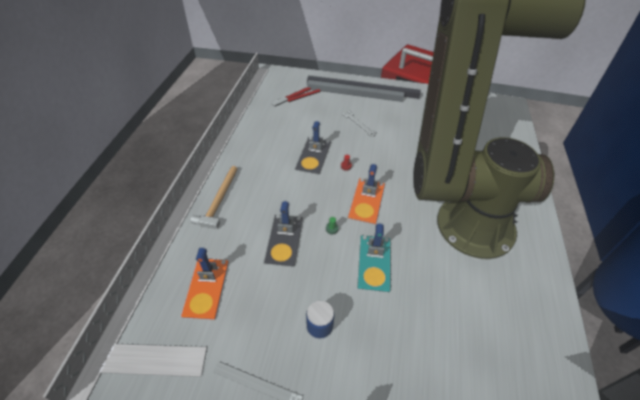

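The scene view shows five hinges:
- Dark hinge A: spot (273,294), barrel (236,290).
- Dark hinge B: spot (378,199), barrel (363,186).
- Orange (258,205), orange (470,187) and turquoise (302,155): wrong colour, so decoys.

Only A and B have the dark plate described. The red magnet is at (224,265) and the green one at (309,197). I'll measure these and make one enlarged crop to confirm.

```bash
cat > h.py <<'E'
import numpy as np, cv2
from cell import read_state, cams, manip
def K(c): 
    f=200/np.tan(np.radians(c["vertical_fov"]/2)); return np.array([[f,0,c["cx"]],[0,f,c["cy"]],[0,0,1]])
def ray(c,p):
    u=cv2.undistortPoints(np.array([[p]],float),K(c),c["dist_coeffs"])[0,0]
    R=np.array(c["R"]);return -R.T@c["t"], R.T@np.array([u[0],u[1],1])
def onz(c,p,z):
    o,d=ray(c,p); return (o+d*(z-o[2])/d[2])
def proj(c,X):
    return cv2.projectPoints(np.array(X,float).reshape(-1,1,3),cv2.Rodrigues(np.array(c["R"]))[0],np.array(c["t"],float),K(c),c["dist_coeffs"])[0][:,0]
def blobs(img,lo,hi,amin=30):
    h=cv2.cvtColor(img,cv2.COLOR_RGB2HSV); m=cv2.inRange(h,lo,hi)
    n,l,s,ce=cv2.connectedComponentsWithStats(m)
    return [(s[i,4],ce[i].round(1),s[i,:4]) for i in range(1,n) if s[i,4]>=amin]
def tool(dw):
    "world xyz shift (mm) -> tool axes (m)"
    from scipy.spatial.transform import Rotation as Ro
    return (Ro.from_euler("xyz",read_state()["eef_rot"]).inv().apply(dw)/1000).round(4)
E
python3 - <<'E'
from h import *
for n in("scene","side"):
    im=cv2.imread(f"pics/{n}0.png")[:,:,::-1].copy(); c=cams.get_calibration(n)
    for nm,lo,hi,z in(("yel",(20,150,100),(32,255,255),8),("red",(0,150,60),(4,255,255),20),("grn",(60,120,30),(80,255,255),20),("blue",(105,150,40),(120,255,255),80)):
        for a,p,b in blobs(im,lo,hi): 
            if a<2000: print(n,nm,a,p,b,onz(c,p,z).round(0))
im=cv2.imread("pics/scene0.png")
a=cv2.resize(im[160:360,190:430],None,fx=3.3,fy=3,interpolation=cv2.INTER_CUBIC)
cv2.imwrite("pics/crop0.png",a[:600,:800])
E
```

```text
scene yel 192 [302.  154.5] [292 149  21  12] [296. 254.   8.]
scene yel 102 [475.8 187.9] [470 181  12  13] [749. 440.   8.]
scene yel 280 [378.3 198.6] [368 191  22  16] [572. 233.   8.]
scene yel 290 [258.6 204.3] [247 197  24  16] [355.  21.   8.]
scene yel 571 [272.7 294.4] [258 283  30  24] [ 573. -157.    8.]
scene red 298 [223.6 264.5] [215 251  19  26] [ 446. -174.   20.]
scene grn 226 [309.1 197.5] [302 185  15  23] [444. 111.  20.]
scene blue 608 [345.5  11.3] [333   0  28  29] [-262. 1215.   80.]
scene blue 116 [566.7   6.3] [561   0  12  14] [ 524. 2197.   80.]
scene blue 474 [548.5  61.5] [535  29  29  63] [ 675. 1292.   80.]
scene blue 56 [345.6  71.1] [337  67  19   9] [144. 665.  80.]
scene blue 528 [436.7 103.5] [361  76 152  57] [501. 664.  80.]
scene blue 167 [527.1 125.1] [520 109  17  29] [770. 731.  80.]
scene blue 475 [370.4 140.3] [359 126  24  27] [461. 349.  80.]
scene blue 235 [282.2 148.4] [275 135  13  28] [306. 164.  80.]
scene blue 222 [467.8 183.8] [460 169  16  31] [750. 346.  80.]
scene blue 293 [363.2 195.8] [357 181  15  32] [580. 143.  80.]
scene blue 328 [227.  199.3] [217 184  18  33] [350. -68.  80.]
scene blue 468 [235.3 299.4] [224 282  20  37] [ 570. -245.   80.]
side yel 114 [309.6 162.7] [303 158  15  10] [ 571. -157.    8.]
side yel 143 [363.8 210.1] [356 205  16  12] [354.  20.   8.]
side yel 228 [281. 252.] [272 245  19  15] [570. 231.   8.]
side yel 235 [374.  276.4] [365 269  19  16] [295. 254.   8.]
side yel 289 [200.6 303.2] [191 294  20  19] [736. 435.   8.]
side red 592 [409.6  70.3] [384  55  46  27] [ 252. -859.   20.]
side red 68 [417.6  59.9] [407  56  24   9] [ 218. -968.   20.]
```

View pics/crop0.png

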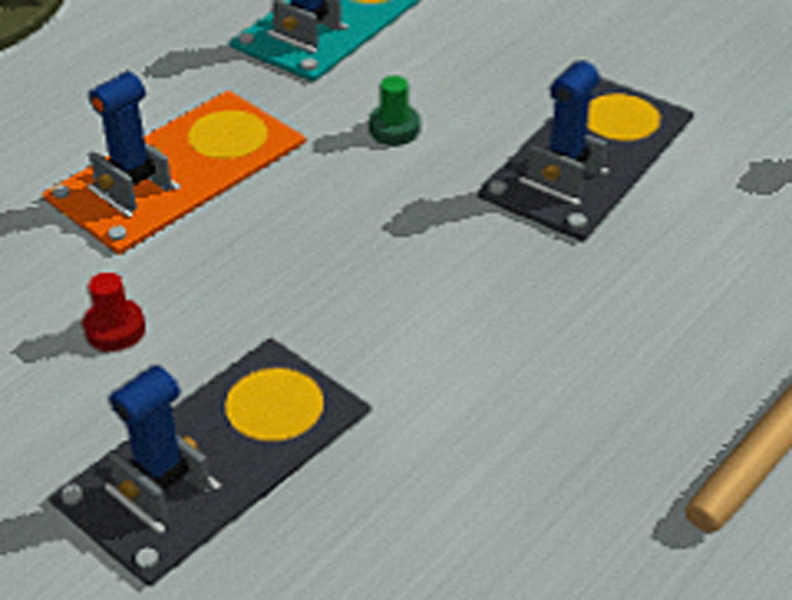

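The crop confirms it. A and B are the only dark plates with blue arms, and the orange and turquoise ones are lookalikes. The red magnet is beside A and the green one lies between the hinges. Next I'll measure the yaw from the plate corners and work out the move to A's barrel.

```bash
python3 - <<'E'
from h import *
c=cams.get_calibration("scene"); s=cams.get_calibration("side")
for nm,P in(("A",[(205,327),(235,354),(302,296),(272,273)]),("B",[(335.5,224),(367,240),(400,198)])):
    print(nm,[onz(c,p,8)[:2].round(0) for p in P])
def tri(p,q):
    (o,d),(o2,d2)=ray(c,p),ray(s,q); d/=np.linalg.norm(d);d2/=np.linalg.norm(d2)
    t=np.linalg.lstsq(np.c_[d,-d2],o2-o,rcond=None)[0];a,b=o+d*t[0],o2+d2*t[1];return ((a+b)/2).round(0),np.linalg.norm(a-b).round(1)
print(tri((236,290),(317,125)),tri((363.5,187),(285,206)))
print("red",onz(c,(224,270),7), onz(c,(223,255),48), "red tri",tri((224,265),(347,162)))
st=read_state();print("to A",tool(np.array([572,-247,200])-st["eef_pos"]))
E
```

```text
A [array([ 528., -295.]), array([ 613., -297.]), array([ 621., -121.]), array([ 533., -117.])]
B [array([545.,  88.]), array([633.,  93.]), array([614., 271.])]
(array([ 568., -244.,  108.]), np.float64(9.2)) (array([579., 140., 108.]), np.float64(2.8))
red [ 448.61863263 -176.92383944    7.        ] [ 446.53958581 -170.83282637   48.        ] red tri (array([ 443., -174.,   19.]), np.float64(7.1))
to A [ 0.4992 -0.177   0.0132]
```

```bash
python3 -m handwheel '[[0.1,-0.035,0.002,-10],[0.2,-0.07,0.004,-20],[0.3,-0.105,0.006,-30],[0.4,-0.14,0.01,-40],[0.497,-0.177,0.013,-50]]' 0.5; python3 - <<'E'
from h import *
st=read_state();print(st["eef_pos"],st["eef_rot"],st["finger_gap"],"to A",tool(np.array([569,-247,200])-st["eef_pos"]), 88-np.degrees(st["eef_rot"][2]))
E
```

```text
clock: 0.72
eef_pos: [391.3, -364.2, 206.0]
eef_rot: [-3.141, -0.001, 1.112]
wrist_force: [-0.5, -1.2, -0.2]
finger_gap: 48.4
[ 391.34318314 -364.19528573  205.97677457] [-3.14080877e+00 -8.86878640e-04  1.11210889e+00] 48.37802548946277 to A [0.1837 0.1074 0.0061] 24.28085398078563
```

```bash
python3 -m handwheel '[[0.06,0.035,0.002,-10],[0.12,0.07,0.004,-20],[0.184,0.107,0.006,-24.3],[0.184,0.107,0.006,-24.3],[0.184,0.107,0.006,-24.3]]' 0.5; python3 - <<'E'
from h import *
st=read_state();c=cams.get_calibration("wrist");im=cams.camera("wrist");print(st["eef_pos"],st["eef_rot"])
cv2.imwrite("pics/w1.png",im[:,:,::-1])
print(proj(c,[[572,-157,8],[569,-247,105],[446,-174,14],[*(st["eef_pos"]+[0,0,-8])]]).round(0))
for a,p,b in blobs(im,(20,150,100),(32,255,255)): print("yel",a,p,onz(c,p,8).round(1))
for a,p,b in blobs(im,(105,150,40),(120,255,255)): print("blue",a,p,b,onz(c,p,105).round(1))
for a,p,b in blobs(im,(0,150,60),(4,255,255)): print("red",a,p,b,onz(c,p,30).round(1))
E
```

```text
clock: 1.35
eef_pos: [569.6, -245.2, 199.1]
eef_rot: [-3.14, -0.002, 1.539]
wrist_force: [-0.2, 0.3, -0.7]
finger_gap: 46.8
[ 569.57589882 -245.22462625  199.08380057] [-3.14002757e+00 -1.75580558e-03  1.53865283e+00]
[[322. 112.]
 [322. 202.]
 [222. 130.]
 [323. 231.]]
yel 1884 [321.6 111.4] [ 571.4 -155.8    8. ]
yel 49 [226.1 276. ] [ 425.7 -379.4    8. ]
yel 83 [224.2 307.1] [ 416.4 -431.2    8. ]
yel 507 [462.3 336.9] [ 780.2 -497.9    8. ]
yel 83 [314.4 342. ] [ 549.2 -496.9    8. ]
yel 47 [346.6 342. ] [ 599.1 -498.5    8. ]
yel 53 [378.2 341.9] [ 648.2 -500.3    8. ]
blue 1496 [83.2 22.3] [55  0 74 48] [359.7 -73.9 105. ]
blue 731 [321.7 200.6] [311 180  23  39] [ 568.7 -245.9  105. ]
red 727 [218.8 128.6] [200 115  37  29] [ 447.7 -172.4   30. ]
```

View pics/w1.png

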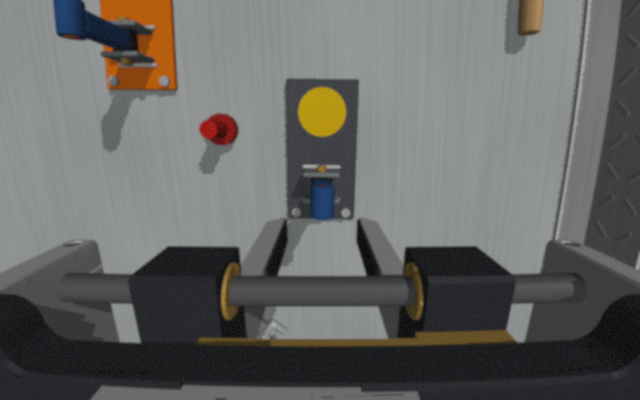

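Wrist view: A's spot is at (322,111), matching the prediction. The barrel at (322,201) is centred between the jaws, and the red magnet is at (219,129). I'll descend around the barrel.

```bash
python3 -m handwheel '[[-0.001,-0.001,0.05,0],[-0.001,-0.001,0.094,0],[-0.001,-0.001,0.094,0],[-0.001,-0.001,0.094,0]]' 0.5; python3 -m handwheel '[[0,0.008,0,0],[0,0.016,0,0],[0,0.021,0,0],[0,0.021,0,0],[0,0.021,0,0]]' 0.5
```

```text
clock: 1.9
eef_pos: [567.8, -248.0, 107.5]
eef_rot: [3.141, -0.0, 1.536]
wrist_force: [-0.8, 0.4, 0.1]
finger_gap: 46.9
clock: 2.52
eef_pos: [588.7, -248.6, 107.4]
eef_rot: [3.141, -0.001, 1.536]
wrist_force: [-0.3, -0.6, 0.5]
finger_gap: 46.6
```

```bash
python3 -m handwheel '[[0,0.003,0,0],[0,0.003,0,0],[0,0.003,0,0]]' 0.5;  python3 - <<'E'
from h import *
st=read_state();c=cams.get_calibration("wrist");im=cams.camera("wrist");print(st["eef_pos"],st["wrist_force"])
for a,p,b in blobs(im,(105,150,40),(120,255,255)): print("blue",a,p,b,onz(c,p,105).round(1))
E
python3 -m handwheel '[[0,-0.01,0,0],[0,-0.01,0,0],[0,-0.01,0,0]]' 0.5;  python3 - <<'E'
from h import *
st=read_state();c=cams.get_calibration("wrist");im=cams.camera("wrist");print(st["eef_pos"],st["wrist_force"])
for a,p,b in blobs(im,(105,150,40),(120,255,255)): print("blue",a,p,b,onz(c,p,105).round(1))
E
```

```text
clock: 2.9
eef_pos: [591.7, -248.7, 107.4]
eef_rot: [3.141, -0.001, 1.537]
wrist_force: [0.2, -0.3, 0.6]
finger_gap: 47.2
[ 591.74979569 -248.73437669  107.40706228] [ 0.19519889 -0.27355868  0.59729617]
blue 323 [15.7  7.3] [ 0  0 32 18] [412.5 -99.9 105. ]
blue 1801 [303.4 229.2] [286 195  36  64] [ 579.1 -244.7  105. ]
clock: 3.32
eef_pos: [581.7, -248.5, 107.6]
eef_rot: [3.141, -0.0, 1.536]
wrist_force: [-0.4, 0.1, -0.0]
finger_gap: 46.8
[ 581.69605843 -248.47848936  107.60991607] [-0.4159924   0.0991171  -0.02334188]
blue 339 [22.8  6.4] [ 0  0 42 17] [407.3 -99.7 105. ]
blue 1810 [317.7 228.3] [297 194  41  65] [ 578.5 -244.2  105. ]
```

A gave way with no measurable force (a sound arm would show about 9 N) and stayed at roughly +10 mm when the finger backed off, so A looks loose. Now I'll pull it back towards the robot.

```bash
python3 -m handwheel '[[0,-0.012,0,0],[0,-0.024,0,0],[0,-0.036,0,0],[0,-0.036,0,0],[0,-0.036,0,0]]' 0.5;  python3 - <<'E'
from h import *
st=read_state();c=cams.get_calibration("wrist");im=cams.camera("wrist");print(st["eef_pos"],st["wrist_force"])
for a,p,b in blobs(im,(105,150,40),(120,255,255)): print("blue",a,p,b,onz(c,p,105).round(1))
E
python3 -m handwheel '[[0,0.011,0,0],[0,0.011,0,0],[0,0.011,0,0]]' 0.5;  python3 - <<'E'
from h import *
st=read_state();c=cams.get_calibration("wrist");im=cams.camera("wrist");print(st["eef_pos"],st["wrist_force"])
for a,p,b in blobs(im,(105,150,40),(120,255,255)): print("blue",a,p,b,onz(c,p,105).round(1))
E
```

```text
clock: 4.0
eef_pos: [545.8, -247.3, 107.6]
eef_rot: [3.141, -0.0, 1.536]
wrist_force: [-0.2, 0.4, -0.3]
finger_gap: 46.8
[ 545.84360034 -247.27813855  107.6448759 ] [-0.23730704  0.35115638 -0.28573415]
blue 233 [65.1  4.7] [41  0 41 14] [ 399.6 -100.7  105. ]
blue 1752 [337.3 228.2] [319 195  39  64] [ 555.6 -243.4  105. ]
clock: 4.42
eef_pos: [557.0, -247.5, 107.3]
eef_rot: [3.141, -0.001, 1.537]
wrist_force: [0.8, 0.1, 0.2]
finger_gap: 46.7
[ 556.99603535 -247.49282892  107.2523793 ] [0.8061779  0.1296449  0.15773304]
blue 46 [34.9  4.9] [28  0 15 12] [391.2 -99.  105. ]
blue 226 [55.   5.5] [38  0 32 14] [ 404.4 -100.8  105. ]
blue 1871 [321.9 228. ] [303 195  41  64] [ 556.6 -243.   105. ]
```

A leans about −12 mm (−0.16 rad) and stays there with the finger clear, at under 1 N throughout. A is the loose hinge. I'll lift off and go above the red magnet.

```bash
python3 -m handwheel '[[0,0,-0.05,0],[0,0,-0.095,0],[0.036,-0.055,-0.095,0],[0.07,-0.112,-0.075,0],[0.07,-0.112,-0.075,0]]' 0.5;  python3 -m handwheel '[[0,0,0,0],[0,0,0,0]]' 0.3; python3 - <<'E'
from h import *
st=read_state();c=cams.get_calibration("wrist");im=cams.camera("wrist");print(st["eef_pos"],st["eef_rot"])
cv2.imwrite("pics/w2.png",im[:,:,::-1])
for a,p,b in blobs(im,(0,120,50),(5,255,255)): print("red",a,p,b,onz(c,p,30).round(1))
print(proj(c,[[447,-174,14],[447,-174,52],[467,-174,14],[427,-174,14]]))
E
```

```text
clock: 5.1
eef_pos: [444.3, -171.9, 181.3]
eef_rot: [-3.139, -0.002, 1.537]
wrist_force: [1.0, 0.1, 1.0]
finger_gap: 46.7
clock: 5.35
eef_pos: [445.3, -172.6, 181.8]
eef_rot: [-3.14, -0.001, 1.537]
wrist_force: [0.4, 0.4, -0.0]
finger_gap: 63.3
[ 445.28930909 -172.59946347  181.76236765] [-3.14048989e+00 -1.24198983e-03  1.53691953e+00]
red 707 [320.4 184.9] [306 170  30  31] [ 443. -169.   30.]
[[323.7983113  186.19105196]
 [324.0190741  193.08569851]
 [339.93371102 185.6598324 ]
 [307.67743257 186.72464216]]
```

View pics/w2.png

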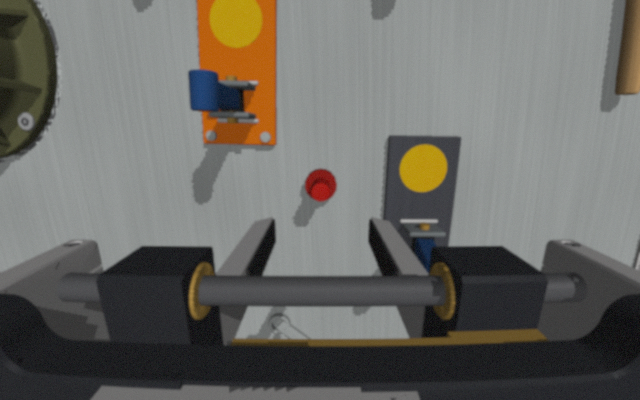

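The red magnet is at (321,185), centred between the jaws. The orange decoy is clear at upper left and hinge A is at right. Its base circle fits (443.5,−173). I'll descend and grip.

```bash
python3 -m handwheel '[[0,-0.002,0.05,0],[0,-0.002,0.1,0],[0,-0.002,0.148,0],[0,-0.002,0.148,0],[0,-0.002,0.148,0]]' 0.3;  python3 -m handwheel '[[0,0,0,0],[0,0,0,0],[0,0,0,0],[0,0,0,0],[0,0,0,0]]' 1 20; python3 -m handwheel '[[0,0,-0.03,0],[0,0,-0.06,0],[0,0,-0.06,0]]'; python3 - <<'E'
from h import *
st=read_state(); print(st["eef_pos"],"to spot",tool(np.array([571.7,-156.5,st["eef_pos"][2]])-st["eef_pos"]))
E
```

```text
clock: 6.02
eef_pos: [444.3, -172.9, 35.2]
eef_rot: [3.141, -0.001, 1.537]
wrist_force: [-0.3, -0.8, 0.9]
finger_gap: 65.9
clock: 6.65
eef_pos: [444.2, -172.9, 35.2]
eef_rot: [3.141, -0.001, 1.537]
wrist_force: [-0.5, 0.5, -0.1]
finger_gap: 21.7
clock: 7.02
eef_pos: [445.0, -173.3, 96.7]
eef_rot: [3.138, 0.001, 1.537]
wrist_force: [1.0, 0.4, -0.9]
finger_gap: 21.5
[ 444.98915061 -173.33048169   96.66491253] to spot [0.0211 0.1261 0.0004]
```

The gap of 21.7 mm matches the 22 mm grip. I'll move over A's spot, then lower it to TCP z ≈ 43 (35.2 plus the 8 mm plate).

```bash
python3 -m handwheel '[[0.007,0.042,0,0],[0.014,0.084,0,0],[0.021,0.126,0,0],[0.021,0.126,0,0],[0.021,0.126,0,0]]'; python3 - <<'E'
from h import *
st=read_state();c=cams.get_calibration("wrist");im=cams.camera("wrist");print(st["eef_pos"])
cv2.imwrite("pics/w3.png",im[:,:,::-1])
print("to spot",tool(np.array([571.7,-156.5,43])-st["eef_pos"]))
E
```

```text
clock: 7.65
eef_pos: [570.7, -156.5, 95.6]
eef_rot: [3.141, 0.0, 1.537]
wrist_force: [0.6, 0.1, -0.9]
finger_gap: 21.4
[ 570.66422466 -156.45891233   95.56863757]
to spot [0.     0.0009 0.0526]
```

View pics/w3.png

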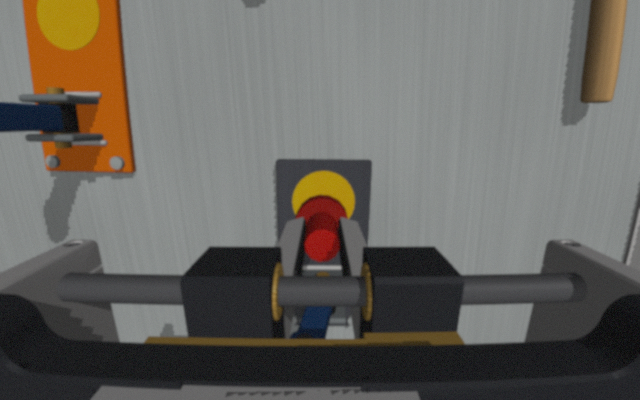

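The magnet at (322,225) is upright in the jaws over the yellow spot, laterally centred, and the arm at lower right is still leaning. I'll lower it, release and rise.

```bash
python3 -m handwheel '[[0,0.001,0.03,0],[0,0.001,0.045,0],[0,0.001,0.0525,0],[0,0.001,0.0525,0],[0,0.001,0.0525,0]]';  python3 -m handwheel '[[0,0,0,0],[0,0,0,0],[0,0,0,0],[0,0,0,0]]' 0.4; python3 -m handwheel '[[0,0,-0.03,0],[0,0,-0.07,0],[0,0,-0.13,0],[0,0,-0.15,0],[0,0,-0.15,0]]'; python3 - <<'E'
from h import *
st=read_state();print(st["eef_pos"])
for n in("wrist","scene","side"):
    c=cams.get_calibration(n);im=cams.camera(n);cv2.imwrite(f"pics/{n}4.png",im[:,:,::-1])
    for a,p,b in blobs(im,(0,120,50),(5,255,255)): print(n,"red",a,p,b,onz(c,p,30).round(1))
    print("pred",proj(c,[[571.7,-156.5,22],[571.7,-156.5,60],[571.7,-176.5,22],[571.7,-136.5,22],[569,-247,105],[557,-247,104],[444,111,20]]).round(1).tolist())
a=cv2.imread("pics/wrist4.png")[100:300,200:440];b=cv2.imread("pics/scene4.png")[160:360,190:430]
cv2.imwrite("pics/chk4.png",cv2.resize(np.vstack([a,b]),None,fx=1.5,fy=1.5,interpolation=cv2.INTER_CUBIC))
E
```

```text
clock: 8.32
eef_pos: [572.0, -156.8, 44.2]
eef_rot: [3.139, 0.001, 1.536]
wrist_force: [1.1, -0.4, -1.2]
finger_gap: 21.6
clock: 8.82
eef_pos: [572.0, -156.8, 44.2]
eef_rot: [3.139, 0.001, 1.537]
wrist_force: [0.1, 0.3, -0.4]
finger_gap: 55.2
clock: 9.45
eef_pos: [572.0, -156.9, 195.5]
eef_rot: [3.136, 0.001, 1.537]
wrist_force: [0.3, 1.5, -0.7]
finger_gap: 56.4
[ 572.03307013 -156.8623106   195.51047399]
wrist red 622 [320.8 183.2] [307 169  28  29] [ 571.2 -154.4   30. ]
pred [[321.2, 183.6], [321.3, 190.1], [321.8, 199.0], [320.6, 167.8], [321.9, 283.6], [310.5, 283.5], [196.4, -51.5]]
scene red 292 [272.1 287.7] [264 274  18  27] [ 573.  -156.7   30. ]
pred [[271.9, 289.8], [270.8, 277.7], [264.9, 296.0], [278.7, 283.7], [232.7, 291.4], [228.1, 288.2], [309.2, 197.6]]
side red 658 [404.6  70.6] [382  60  43  23] [ 275.2 -833.    30. ]
side red 85 [309.4 158.5] [306 151   9  14] [ 571.6 -154.7   30. ]
pred [[309.5, 159.8], [309.5, 151.7], [310.7, 156.1], [308.2, 163.6], [315.8, 125.6], [319.1, 126.3], [331.2, 225.0]]
```

View pics/chk4.png

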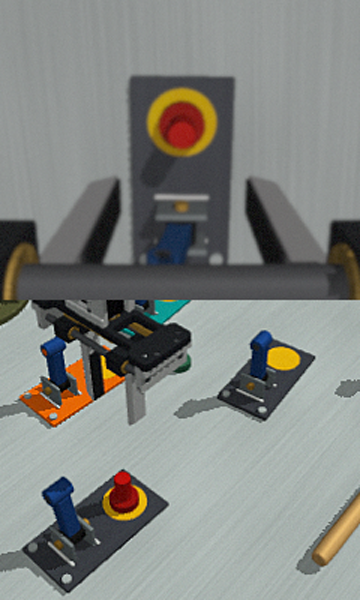

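The magnet stands upright in the middle of A's spot, at wrist-crop (181,127), and A's arm leans towards the robot. The gripper is clear at z = 195 mm and the green magnet was never approached. Handing in.

```bash
python3 -c "
from cell import manip;print(manip.sign_off())"
```

```text
the job is handed in; nothing more can be done
None
```

The loose hinge is the dark one on the robot's right, with its spot at about (572, −157). I left its arm leaning towards the robot, stood the red magnet on its yellow spot and handed the job in at about 9.6 s of the 67 s allowed.

- **Finding the play:** I pushed that arm about 10 mm away, then pulled it back to about 12 mm towards the robot (around −0.16 rad). It moved with no force above the roughly 1 N reading noise, and both times it stayed put when the finger backed off. A sound arm would have shown about 9 N. I did not rock the other dark hinge, so calling it sound is by inference.
- **Last checks:** All three cameras put the magnet within about 3 mm of the middle of the spot, upright, with the gripper clear above it. The final pictures still show the arm leaning. The green magnet was partly hidden behind the gripper in the last view, so I did not re-measure it; the robot did not go near it.
- **Failures:** None of the checks failed or disagreed.

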